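Lower the ring transformer over its stud in the opened instrument

ROBOT

A 6-joint arm with a two-finger parallel gripper is mounted at the origin on the work surface. World frame = base frame: x ahead of the robot, y to its left, z up, the work surface at z = 0. Lengths are in mm, angles in degrees, forces in N, time in s.
With the tool pointing down it reaches from about 300 to 850 mm from the base axis. Payload 4.2 kg.
Tool frame: the origin (TCP) lies midway between the tips of the shut fingers; the grasp point (between the pads) lies pinch_z behind it (pinch_z is the distance from the TCP to the grasp point, in mm); z points along the fingers, y is the line along which they close (so a half turn about z gives the same grasp; the last joint's range is limited). The gripper opens to 91 mm and grips with 3 to 60 N. Pads are 32 mm wide; open, the fingers measure 118 mm over their backs; the gripper's body (76 mm by 178 mm) begins 60 mm behind the grasp point.
Start: joints at [-66.979, 18.312, 89.639, -0, 72.044, -1.146], TCP at [235.412, -524.618, 213.976] pointing down, gripper open.
Joint ranges: [-177.97, 177.97], [-48.28, 115.42], [12.27, 149.76], [-77.06, 257.06], [2.81, 150.46], [-146.56, 146.56]. Speed limits (degrees/s): [147.25, 147.25, 180, 180, 180, 180].

INTERFACE

Orientations are given as [roll, pitch, yaw] about the fixed x, y, z axes, in that order (R = Rz(yaw) Ry(pitch) Rx(roll)).
In Python, from workcell import state, grab_frame, job_done, masks_of, landmark_of, pinch_z gives the robot as it stands. The module is installed in compiled form; this text tells all that it offers.
- The arm moves only by the tool move_arm, never from a script. Its argument "plan" is a list of rows, each an object of numbers: "x", "y", "z": the shift along the tool's x, y, z in mm; "rx", "ry", "rz": the turn, a rotation vector about the tool's x, y, z in rad. A call has 1 to 10 rows; each row shifts and turns the commanded pose from where the row before left it, along the tool's axes as they then stand; what a row does not reach is not made up. A row lasts 1/10 s, in which the tool goes at most 50 mm and 8.59 degrees, less where a joint would pass 70% of its speed; a pose out of reach is approached as far as the arm can. A call is refused whole if a number of a shift passes 50 or a number of a turn 0.15, either way. A call with a gripper value outside its range is refused whole. "grip" is the opening, from 0 (shut) to 1 (fully open), set as the call begins (left out, the last holds). The fingers move at their own pace and stop on an object; "squeeze" is the grip in N (left out, the last holds). Time passes only in rows, so rows that do not move let the fingers close. It gives the time, the measured TCP pose, the force, the opening and the grip force at its end, in the units of the state.
- state(): the state, without advancing time (a new reading comes with each control period).
- grab_frame(name): name is "scene" or "side" or "wrist"; returns a dict with "img" (480x640x3 uint8, red, green, blue), "z_map" (480x640 float32, mm along the optical axis (not along the pixel's ray), 0 where there is no reading), "fx", "fy", "cx", "cy" (pixels), "rvec" (rotation vector, rad) and "tvec" (3), from world to camera coordinates, as OpenCV has them. Camera axes: x right, y down, z forward; pixel columns grow to the right and rows downward; lengths in mm; the calibration is good to about 2 mm. A picture is of the moment at which its call begins.
- job_done(): hands the job in; it is judged then, once.
Trained networks look in the newest picture that a camera, given by its name, has taken for a name from the list of things; names that differ only in an ending like _2 or _b are one class to them, and where a whole thing is asked for, a point or a joint stands for the part that bears it (a point fixed in the world has none). Each returns a list of dicts, best first, with "p" (0 to 1); they miss things now and then, are a little off and sometimes report something else, mostly with a low value. They report only what shows in the picture. A call takes as long as a camera call. They do not tell look-alikes from the thing itself.
- masks_of(camera, label): "pixels" (480x640 bool, what is visible of it) and "box" ([centre column, centre row, width, height] in pixels, round what is visible of it).
- landmark_of(camera, label): "point" ([column, row] in pixels: a listed point, or the origin of a listed thing).
The state is a dict: "time_s": time; "qpos": joint angles; "qvel": joint speeds; "effort": joint torques, N m; "ee_pos": TCP position; "ee_rot": TCP orientation; "force": force on the tool from outside, world axes, zero at the start; "torque": the same for the moment, N m; "gripper_width": finger opening in mm; "gripper_force": force on a finger pad.
Only numpy, scipy, OpenCV 4.12 (cv2) and the standard library are available. Lean on these libraries where they do the work, as an engineer would, in place of code of your own. Each camera call takes 0.05 s, during which the arm holds its last target. There are 200 camera calls.

TASK

Pick up the larger of the two copper-wound ring transformers and lower it, kept level, over the tall steel stud in the opened instrument until it lies flat on the rubber pad at the stud's foot, then let go. Do not let it fall down the stud, and leave the smaller transformer where it is.

Things in the scene. Friction and masses are not known exactly. Their poses are not given: they have to be found in the camera images.
- transformer: The larger ring transformer: a copper-wound ring, 60 mm outside diameter, 46 mm high, with a vertical through bore of 26 mm diameter; 0.35 to 0.6 kg, loose, with at least 30 mm of bench free all round it. Origin at the centre of its underside, z up along the bore; top face 46 mm above the origin. It is round, so its yaw does not matter. Seated, its origin coincides with stud_foot.
- small_transformer: The smaller ring transformer, of the same copper look: 42 mm outside diameter, 26 mm high, bore 18 mm, about 0.15 kg. It is not wanted and stays on the bench. Origin at the centre of its underside.
- stud_foot (a point): Point at the stud's foot, on top of the round black rubber pad (66 mm diameter) on which the transformer must lie, 7 mm above the bench; z up. The instrument around it is a fixed open aluminium tray, 220 x 260 mm, turned up to 20 degrees. Its 30 mm high walls stand at least 85 mm from the stud; its circuit parts and fan (highest 54 mm above the bench) at least 95 mm.
- stud_tip (a point): The tip of the stud: a fixed vertical steel rod 8 mm in diameter, tapered over its last 4 mm, that stands 70 mm above the pad (so 24 mm of it shows above the seated transformer). This point is the top end, 77 mm above the bench.
There are look-alikes about, which are no part of the job. Leave any green or pink look-alike of the transformer alone.

How it is judged (in metres and radians):
On the way:
1. the larger transformer, in the gripper and level within 15 degrees, has the stud in its bore with its underside still more than 10 mm above the pad (horizontal distance between transformer and stud_foot below 0.013 m and z of transformer in the frame of stud_foot between 0.01 and 0.062 m and angle between transformer's own z axis and vertical below 0.26 rad and contact force between transformer and the fingers above 0.5 N), for 0.05 s.
At the end, for the whole second after the job is handed in: The larger transformer lies flat on the pad around the stud (underside within 5 mm of the pad, bore axis within 13 mm of the stud, tilt below about 6 degrees), released and at rest; the smaller one is within 30 mm of where it began (horizontal distance between transformer and stud_foot below 0.013 m and z of transformer in the frame of stud_foot between -0.004 and 0.005 m and angle between transformer's own z axis and vertical below 0.1 rad and linear speed of transformer below 0.02 m/s and contact force between transformer and the fingers below 0.1 N and distance of small_transformer from where it was at the start of the episode below 0.03 m); the robot touches nothing.
It fails at once if the transformer falls down the stud (faster than 0.5 m/s with the stud in its bore) (horizontal distance between transformer and stud_foot below 0.013 m and z of transformer in the frame of stud_foot between -0.01 and 0.062 m and linear speed of transformer above 0.5 m/s).
It fails at once if the transformer is tipped more than 20 degrees with the stud in its bore (horizontal distance between transformer and stud_foot below 0.013 m and z of transformer in the frame of stud_foot between -0.01 and 0.062 m and angle between transformer's own z axis and vertical above 0.35 rad).
It fails at once if the smaller transformer is moved by more than 30 mm (distance of small_transformer from where it was at the start of the episode above 0.03 m).
It also fails if it takes over 40 s, if anything falls off the work surface, if the arm or the gripper's body presses on something with over 40 N, if the wrist force passes 120 N, or if a joint passes its speed limit or range.

## Working session

There is one attempt and no reset: what is moved stays moved. The work goes in short steps, Python scripts to look and compute and a tool call to move; the robot and the scene stay as the last step left them, time stands still between calls to the robot, and variables do not carry over. Pictures are saved under pics/ and viewed, at most 10 in all, crops included, and the job is handed in when it is done.

Besides the shell and the picture viewer there is one more tool, called after "Call:" as name(argument=value, ...) on one line, values as JSON. move_arm: Moves the arm, as the interface text tells. Its arguments: {"type":"object","properties":{"plan":{"type":"array","items":{"type":"object","properties":{"x":{"type":"number"},"y":{"type":"number"},"z":{"type":"number"},"rx":{"type":"number"},"ry":{"type":"number"},"rz":{"type":"number"}}}},"grip":{"type":"number"},"squeeze":{"type":"number"}},"required":["plan"]}

```bash
mkdir -p pics; cat > h.py <<'E'
import numpy as np, cv2
from workcell import *
def pts(f):
    R=cv2.Rodrigues(np.array(f["rvec"],float))[0]; t=np.array(f["tvec"],float).reshape(3)
    v,u=np.mgrid[0:480,0:640]; z=f["z_map"].astype(float)
    c=np.stack([(u-f["cx"])/f["fx"]*z,(v-f["cy"])/f["fy"]*z,z],-1)
    return (c-t)@R
def save(n,img): cv2.imwrite("pics/"+n,cv2.cvtColor(img,cv2.COLOR_RGB2BGR))
E
python3 - <<'E'
from h import *
s=state(); print(s, pinch_z if not callable(pinch_z) else pinch_z())
for c in ["scene","side"]:
    f=grab_frame(c); save(c+"0.png",f["img"]); P=pts(f)
    np.savez(c+"0.npz",P=P,z=f["z_map"],img=f["img"])
    for l in ["transformer","small_transformer"]:
        for m in masks_of(c,l):
            k=m["pixels"]&(f["z_map"]>0); p=P[k]
            if len(p)==0: continue
            q=p[p[:,2]>np.percentile(p[:,2],95)-4]
            print(c,l,round(m["p"],2),np.round(m["box"]),"top",np.round([*((q.max(0)+q.min(0))/2)[:2],np.median(q[:,2])],1),"ext",np.round(q.max(0)-q.min(0),1),np.median(f["img"][k],0))
    for l in ["stud_foot","stud_tip","transformer"]:
        for m in landmark_of(c,l):
            u,v=np.round(m["point"]).astype(int); print(c,l,round(m["p"],2),u,v,np.round(P[v,u],1))
E
```

```text
{'time_s': 0.0, 'qpos': array([-6.69784849e+01,  1.83529172e+01,  8.97061753e+01, -1.86529217e-03,
        7.20433089e+01, -1.14541449e+00]), 'qvel': array([-0.02840201,  0.04113433, -0.06224627, -0.02452922, -0.07684049,
        0.0364502 ]), 'effort': array([-2.23408456e-04, -4.12470281e+01, -2.31973922e+01,  7.26439850e-02,
        4.56112053e-02, -1.24015646e-04]), 'ee_pos': array([ 235.20324962, -524.14672691,  213.10904886]), 'ee_rot': array([-1.79897584e+02, -2.73947289e-04,  2.41675060e+01]), 'force': array([-0.33701198, -1.10726583, -1.0205773 ]), 'torque': array([-0.0020327 , -0.04910173,  0.00586355]), 'gripper_force': 0.0, 'gripper_width': 91.48833786216387} 18.8
scene transformer 0.79 [352. 249.  38.  42.] top [520.5 -49.4  45.9] ext [59.7 57.3  6.5] [ 8. 91. 35.]
scene transformer 0.75 [311. 228.  35.  35.] top [421.8 -34.9  45.9] ext [59.9 59.9  6.9] [152.  78.  98.]
scene transformer 0.69 [250. 233.  33.  40.] top [ 340.2 -100.7   45.7] ext [60.9 59.3  5.9] [ 8. 91. 35.]
scene transformer 0.6 [285. 258.  33.  42.] top [ 442.7 -137.3   45.9] ext [60.3 59.3  5.8] [132. 
[... 893 characters left out ...]
1 58.5  6.6] [23. 59. 28.]
side transformer 0.89 [289. 220.  28.  33.] top [ 552.6 -157.6   45.7] ext [59.6 57.8  6.1] [101.  54.  64.]
side transformer 0.78 [272. 252.  32.  34.] top [518.7 -45.9  45.6] ext [57.6 60.1  8.5] [23. 60. 28.]
side small_transformer 0.69 [354. 199.  14.  16.] top [ 478.3 -330.2   26.2] ext [40.9 42.   5.7] [96. 56. 36.]
side stud_foot 0.63 190 296 [579.8 134.9  10.1]
side stud_tip 0.89 187 265 [651.9  61.9   3. ]
side transformer 0.8 360 274 [328.8 -74.6  34.6]
side transformer 0.78 289 227 [ 536.9 -139.7   23.7]
side transformer 0.77 306 282 [408.8  -5.6  25.6]
side transformer 0.73 323 254 [ 430.7 -106.1   18.3]
side transformer 0.63 269 263 [502.9 -16.1  22.9]
```

```bash
python3 - <<'E'
from h import *
d=np.load("scene0.npz");img=d["img"]
save("crop0.png",cv2.resize(img[160:400,190:510],(800,600),interpolation=cv2.INTER_CUBIC))
# triangulate stud from both cameras
F={c:grab_frame(c) for c in("scene","side")}
L={(c,l):landmark_of(c,l)[0]["point"] for c in F for l in("stud_foot","stud_tip")}
def Pm(f):
    K=np.array([[f["fx"],0,f["cx"]],[0,f["fy"],f["cy"]],[0,0,1]]); return K@np.c_[cv2.Rodrigues(np.array(f["rvec"],float))[0],np.array(f["tvec"],float).reshape(3)]
for l in("stud_foot","stud_tip"):
    X=cv2.triangulatePoints(Pm(F["scene"]),Pm(F["side"]),np.array(L["scene",l],float).reshape(2,1),np.array(L["side",l],float).reshape(2,1)); print(l,(X[:3]/X[3]).ravel().round(1))
    for c in F:
        M=Pm(F[c]); u,v=L[c,l]; z=7 if "foot" in l else 77
        A=np.array([M[0,:2]-u*M[2,:2],M[1,:2]-v*M[2,:2]]); b=-np.array([M[0,2]*z+M[0,3]-u*(M[2,2]*z+M[2,3]),M[1,2]*z+M[1,3]-v*(M[2,2]*z+M[2,3])])
        print(c,np.linalg.solve(A,b).round(1))
for c in F:
    P=pts(F[c]); k=(F[c]["z_map"]>0)&(P[...,2]>25)&(P[...,2]<85)&(np.hypot(P[...,0]-580,P[...,1]-130)<60)
    p=P[k]; print(c,len(p),np.median(p,0).round(1) if len(p) else "", p.std(0).round(1) if len(p) else "")
# copper ring in side image
P=pts(F["side"]); k=(abs(P[...,2]-46)<2.5)&(np.hypot(P[...,0]-442,P[...,1]+135)<42); p=P[k]; print("side copper",len(p),((p.max(0)+p.min(0))/2).round(1),(p.max(0)-p.min(0)).round(1))
P=pts(F["scene"]); k=(P[...,2]>60)&(P[...,0]>300); print("tall",k.sum())
E
```

```text
stud_foot [582.3 132.4   7.5]
scene [581.7 132.8]
side [583.2 132.2]
stud_tip [584.1 126.   78. ]
scene [583.3 127.2]
side [585.3 125.2]
scene 108 [583.1 127.3  51.4] [ 2.2  2.1 15.4]
side 93 [580.5 132.7  53.1] [ 2.1  1.9 15.2]
side copper 299 [ 442.2 -133.8   46. ] [59.3 59.6  5. ]
tall 17728
```

View pics/crop0.png

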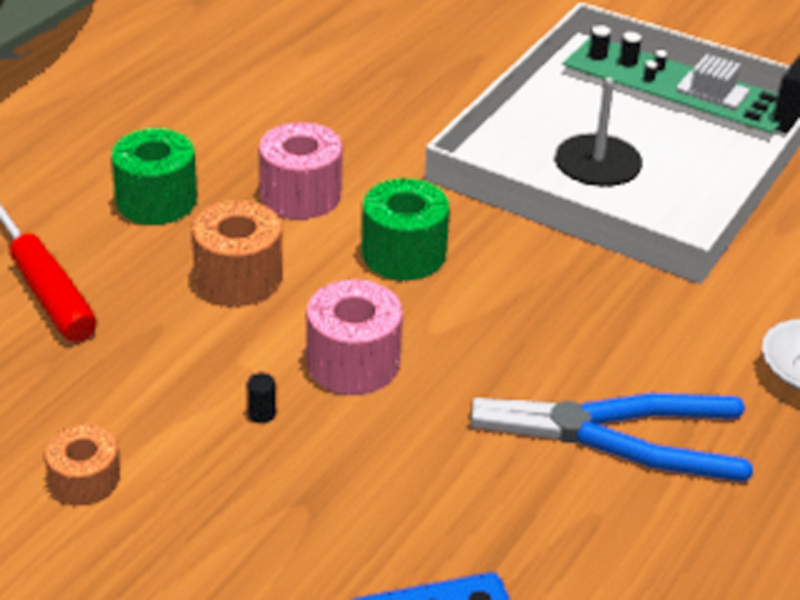

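Candidates in full-frame pixels:
- Green: (250,233) and (352,249).
- Pink: (311,228) and (332,295).
- Copper, 60 mm across: (285,258).
- Copper, 42 mm across: (225,345), which is the small one.

In the crop, the target is the larger copper ring at (237,250), which is (285,260) in the full frame. It is the only copper-coloured ring with a 60 mm diameter and 46 mm height. The stud stands in the tray, with its foot at crop (600,158).

Call:
move_arm(plan=[{"rz": -0.1}, {"rz": -0.1}, {"rz": -0.1}, {"x": 20, "y": -8}, {"x": 44, "y": -16}, {"x": 44, "y": -16}, {"x": 44, "y": -16}, {"x": 44, "y": -16}, {"x": 44, "y": -16}, {"x": 44, "y": -16}], grip=1)

```text
schema error: expected keys x, y, z, rx, ry, rz
```

Call:
move_arm(plan=[{"x": 44, "y": -16}, {"x": 44, "y": -17}, {"x": 30, "y": -12}, {"x": 10, "y": -5}, {}, {}])

```text
schema error: expected keys x, y, z, rx, ry, rz
```

```bash
cat > w.py <<'E'
from h import *
from scipy.optimize import least_squares
import sys
s=state(); print(s["ee_pos"].round(1),s["ee_rot"].round(2))
f=grab_frame("wrist"); save(sys.argv[1],f["img"]); P=pts(f); np.savez("w.npz",P=P,z=f["z_map"],img=f["img"])
for m in masks_of("wrist","transformer"):
    k=m["pixels"]&(f["z_map"]>0); p=P[k]
    zt=np.percentile(p[:,2],80); q=p[abs(p[:,2]-zt)<3]
    print(round(m["p"],2),np.round(m["box"]),np.round([*((q.max(0)+q.min(0))/2)[:2],zt],1),np.round(q.max(0)-q.min(0),1),np.median(f["img"][k],0))
E
python3 w.py w0.png
```

```text
[ 235.4 -524.6  214. ] [179.99   0.    24.17]
```

View pics/w0.png

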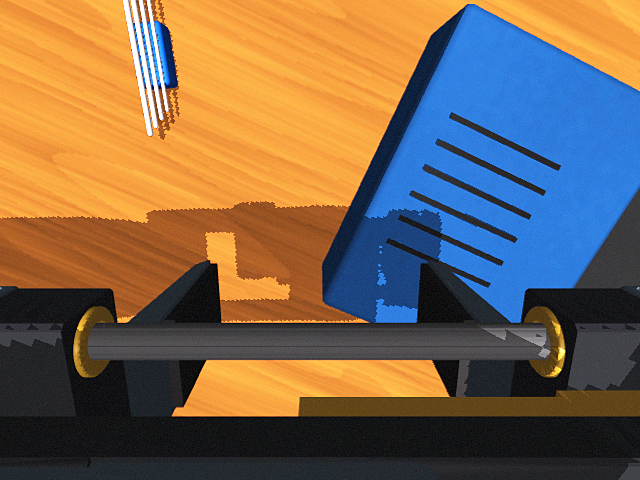

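The arm did not move because the plan rows need every key. The wrist view shows the fingers at rows 260–400 and a blue box ahead of them. I'll repeat the move but stop about 70 mm short in tool x, so the ring shows clear of the fingers.

Call:
move_arm(plan=[{"x": 0, "y": 0, "z": 0, "rx": 0, "ry": 0, "rz": -0.1}, {"x": 0, "y": 0, "z": 0, "rx": 0, "ry": 0, "rz": -0.1}, {"x": 0, "y": 0, "z": 0, "rx": 0, "ry": 0, "rz": -0.1}, {"x": 20, "y": -8, "z": 0, "rx": 0, "ry": 0, "rz": 0}, {"x": 44, "y": -20, "z": 0, "rx": 0, "ry": 0, "rz": 0}, {"x": 44, "y": -20, "z": 0, "rx": 0, "ry": 0, "rz": 0}, {"x": 44, "y": -20, "z": 0, "rx": 0, "ry": 0, "rz": 0}, {"x": 44, "y": -20, "z": 0, "rx": 0, "ry": 0, "rz": 0}, {"x": 44, "y": -20, "z": 0, "rx": 0, "ry": 0, "rz": 0}, {"x": 44, "y": -20, "z": 0, "rx": 0, "ry": 0, "rz": 0}], grip=1)

```text
time_s: 2.0
ee_pos: [364.5, -239.2, 214.2]
ee_rot: [179.9, -0.0, 41.3]
force: [1.1, 0.1, 0.4]
gripper_width: 91.2
gripper_force: 0.0
```

Call:
move_arm(plan=[{"x": 40, "y": -20, "z": 0, "rx": 0, "ry": 0, "rz": 0}, {"x": 18, "y": -7, "z": 0, "rx": 0, "ry": 0, "rz": 0}, {"x": 0, "y": 0, "z": 0, "rx": 0, "ry": 0, "rz": 0}, {"x": 0, "y": 0, "z": 0, "rx": 0, "ry": 0, "rz": 0}])

```text
time_s: 2.4
ee_pos: [389.7, -182.4, 214.1]
ee_rot: [180.0, 0.0, 41.4]
force: [0.5, 0.3, 0.1]
gripper_width: 91.6
gripper_force: 0.0
```

```bash
python3 w.py w1.png
```

```text
[ 389.7 -182.4  214.1] [1.7996e+02 3.0000e-02 4.1430e+01]
0.93 [212. 198.  79.  63.] [338.6 -99.7  47.7] [59.7 58.6  5.4] [ 16. 184.  55.]
0.84 [205.  65.  83.  84.] [421.  -33.   47.7] [59.6 59.8  5.4] [251. 177. 224.]
0.81 [299.  15.  65.  29.] [504.8 -60.9  47.2] [29.9 33.   5.4] [11. 50. 19.]
0.58 [320. 131.  70.  76.] [ 441.6 -135.    48. ] [59.  58.2  5.7] [252. 195. 103.]
```

View pics/w1.png

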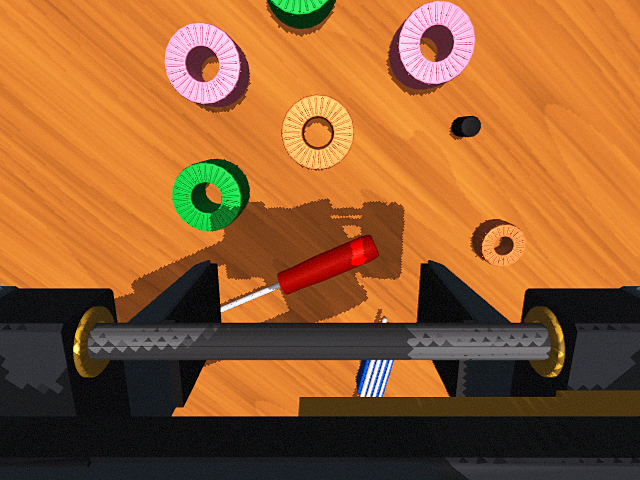

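The copper target ring is centred at pixel (318,132) and measures 59 mm across. The small ring is at (503,243). The wrist position agrees with the scene and side estimates. The finger line (image horizontal) is clear on both sides, so I'm descending.

Call:
move_arm(plan=[{"x": 30, "y": 0, "z": 0, "rx": 0, "ry": 0, "rz": 0}, {"x": 30, "y": -1, "z": 0, "rx": 0, "ry": 0, "rz": 0}, {"x": 10, "y": 0, "z": 10, "rx": 0, "ry": 0, "rz": 0}, {"x": 0, "y": 0, "z": 35, "rx": 0, "ry": 0, "rz": 0}, {"x": 0, "y": 0, "z": 35, "rx": 0, "ry": 0, "rz": 0}, {"x": 0, "y": 0, "z": 35, "rx": 0, "ry": 0, "rz": 0}, {"x": 0, "y": 0, "z": 35, "rx": 0, "ry": 0, "rz": 0}, {"x": 0, "y": 0, "z": 30, "rx": 0, "ry": 0, "rz": 0}, {"x": 0, "y": 0, "z": 20, "rx": 0, "ry": 0, "rz": 0}, {"x": 0, "y": 0, "z": 4, "rx": 0, "ry": 0, "rz": 0}])

```text
time_s: 3.5
ee_pos: [438.9, -135.7, 7.4]
ee_rot: [-179.7, 0.2, 41.3]
force: [-1.1, 0.1, -0.1]
gripper_width: 91.2
gripper_force: 0.0
```

Call:
move_arm(plan=[{"x": 0, "y": 0, "z": 0, "rx": 0, "ry": 0, "rz": 0}, {"x": 0, "y": 0, "z": 0, "rx": 0, "ry": 0, "rz": 0}, {"x": 0, "y": 0, "z": 0, "rx": 0, "ry": 0, "rz": 0}, {"x": 0, "y": 0, "z": 0, "rx": 0, "ry": 0, "rz": 0}, {"x": 0, "y": 0, "z": 0, "rx": 0, "ry": 0, "rz": 0}, {"x": 0, "y": 0, "z": 0, "rx": 0, "ry": 0, "rz": 0}, {"x": 0, "y": 0, "z": 0, "rx": 0, "ry": 0, "rz": 0}, {"x": 0, "y": 0, "z": 0, "rx": 0, "ry": 0, "rz": 0}], grip=0.4, squeeze=35)

```text
time_s: 4.3
ee_pos: [442.1, -135.5, 10.8]
ee_rot: [179.9, -0.0, 41.4]
force: [-0.6, 0.3, 6.1]
gripper_width: 59.9
gripper_force: 35.0
```

Call:
move_arm(plan=[{"x": 0, "y": 0, "z": -10, "rx": 0, "ry": 0, "rz": 0}, {"x": 0, "y": 0, "z": -20, "rx": 0, "ry": 0, "rz": 0}, {"x": 0, "y": 0, "z": -35, "rx": 0, "ry": 0, "rz": 0}, {"x": 0, "y": 0, "z": -35, "rx": 0, "ry": 0, "rz": 0}, {"x": 0, "y": 0, "z": -30, "rx": 0, "ry": 0, "rz": 0}, {"x": 20, "y": -10, "z": 0, "rx": 0, "ry": 0, "rz": 0}, {"x": 35, "y": -18, "z": 0, "rx": 0, "ry": 0, "rz": 0}, {"x": 40, "y": -21, "z": 0, "rx": 0, "ry": 0, "rz": 0}, {"x": 40, "y": -22, "z": 0, "rx": 0, "ry": 0, "rz": 0}, {"x": 35, "y": -20, "z": 0, "rx": 0, "ry": 0, "rz": 0}])

```text
time_s: 5.3
ee_pos: [509.0, 47.3, 140.0]
ee_rot: [-180.0, 0.0, 41.4]
force: [1.1, -0.6, -4.0]
gripper_width: 60.2
gripper_force: 35.0
```

Call:
move_arm(plan=[{"x": 20, "y": -10, "z": 0, "rx": 0, "ry": 0, "rz": 0}, {"x": 10, "y": -5, "z": 0, "rx": 0, "ry": 0, "rz": 0}, {"x": 0, "y": 0, "z": 0, "rx": 0, "ry": 0, "rz": 0}, {"x": 0, "y": 0, "z": 0, "rx": 0, "ry": 0, "rz": 0}])

```text
time_s: 5.7
ee_pos: [520.9, 75.5, 139.7]
ee_rot: [-180.0, 0.1, 41.4]
force: [0.1, 0.4, -3.1]
gripper_width: 60.2
gripper_force: 35.0
```

```bash
python3 w.py w2.png; python3 - <<'E'
from h import *
f=grab_frame("wrist");P=pts(f)
for l in("stud_foot","stud_tip"):
    M=np.array([[f["fx"],0,f["cx"]],[0,f["fy"],f["cy"]],[0,0,1]])@np.c_[cv2.Rodrigues(np.array(f["rvec"],float))[0],np.array(f["tvec"],float).reshape(3)]
    z=7 if "foot" in l else 77
    for m in landmark_of("wrist",l):
        u,v=m["point"]; A=np.array([M[0,:2]-u*M[2,:2],M[1,:2]-v*M[2,:2]]); b=-np.array([M[0,2]*z+M[0,3]-u*(M[2,2]*z+M[2,3]),M[1,2]*z+M[1,3]-v*(M[2,2]*z+M[2,3])])
        print(l,m["p"],u,v,np.linalg.solve(A,b).round(1))
D=np.hypot(P[...,0]-582,P[...,1]-129)
for lo,hi in((20,40),(40,60),(60,74),(74,85)):
    k=(f["z_map"]>0)&(P[...,2]>lo)&(P[...,2]<hi)&(D<30); print(lo,k.sum(),P[k].mean(0).round(1) if k.any() else"",(P[k].max(0)-P[k].min(0)).round(1) if k.any() else "")
# black pad
k=(f["z_map"]>0)&(P[...,2]<14)&(P[...,2]>2)&(D<50)&(f["img"].max(-1)<70); q=P[k]; print("pad",k.sum(),((q.max(0)+q.min(0))/2).round(1),(q.max(0)-q.min(0)).round(1))
E
```

```text
[520.9  75.5 139.7] [-1.7999e+02  9.0000e-02  4.1350e+01]
0.73 [442. 301.  31.  34.] [545.3 -32.7  44.2] [4.6 8.1 5.7] [ 6. 54. 18.]
0.7 [322. 311. 156. 175.] [521.1  75.9 176.5] [59.8 59.5  5.1] [156.  72.  35.]
0.51 [354. 392.  27.  18.] [444.6 -26.6  47.4] [13.3 18.   5. ] [115.  49.  66.]
stud_foot 0.56 315.2 115.7 [581.1 131.2]
stud_tip 0.67 315.7 114.3 [580.6 129.7]
20 7 [579.1 127.8  29.3] [ 2.6  3.8 17.8]
40 8 [580.3 127.5  52.2] [ 5.2  5.8 13.6]
60 10 [580.9 128.9  71.1] [ 6.8  7.3 11.4]
74 149 [581.9 129.9  76.7] [7.5 7.5 5.8]
pad 6430 [582.4 130.    7.9] [64.9 64.6  5.7]
```

View pics/w2.png

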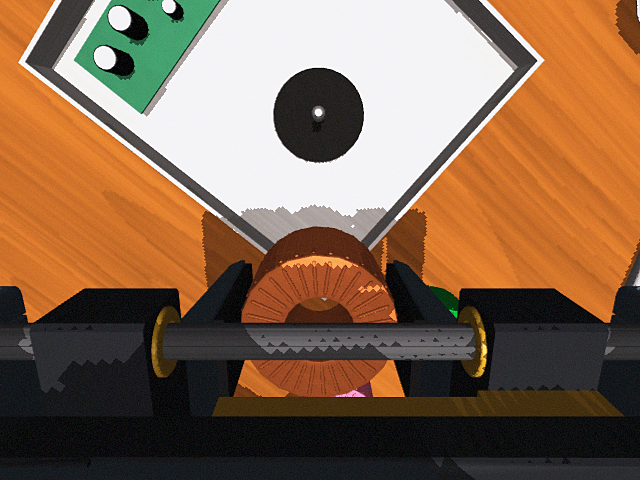

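The stud is at pixel (318,112), at world position (582,130). The ring is held level at (521,76), with its underside at about 129 mm. Next I move over the stud, partly down, and check again.

Call:
move_arm(plan=[{"x": 20, "y": 0, "z": 0, "rx": 0, "ry": 0, "rz": 0}, {"x": 25, "y": 0, "z": 0, "rx": 0, "ry": 0, "rz": 0}, {"x": 20, "y": 0, "z": 0, "rx": 0, "ry": 0, "rz": 0}, {"x": 11, "y": 0, "z": 0, "rx": 0, "ry": 0, "rz": 0}, {"x": 5, "y": 0, "z": 10, "rx": 0, "ry": 0, "rz": 0}, {"x": 0, "y": 0, "z": 15, "rx": 0, "ry": 0, "rz": 0}, {"x": 0, "y": 0, "z": 10, "rx": 0, "ry": 0, "rz": 0}, {"x": 0, "y": 0, "z": 4, "rx": 0, "ry": 0, "rz": 0}, {"x": 0, "y": 0, "z": 0, "rx": 0, "ry": 0, "rz": 0}, {"x": 0, "y": 0, "z": 0, "rx": 0, "ry": 0, "rz": 0}])

```text
time_s: 6.95
ee_pos: [582.7, 129.8, 101.3]
ee_rot: [180.0, -0.0, 41.3]
force: [-0.1, 0.1, -2.9]
gripper_width: 60.1
gripper_force: 35.0
```

```bash
cat > c.py <<'E'
from h import *
import sys
ims=[]
for c in("scene","side"):
    f=grab_frame(c);P=pts(f);X=state()["ee_pos"]
    D=np.hypot(P[...,0]-582,P[...,1]-130)
    # ring body pixels by colour and outline
    hsv=cv2.cvtColor(f["img"],cv2.COLOR_RGB2HSV)
    k=(f["z_map"]>0)&(D<40)&(P[...,2]>X[2]-16)&(P[...,2]<X[2]+45)&(hsv[...,0]<20)&(hsv[...,1]>100)
    q=P[k]
    if len(q): print(c,len(q),q.min(0).round(1),q.max(0).round(1), "fit",np.round(np.linalg.lstsq(np.c_[2*q[:,:2],np.ones(len(q))],(q[:,:2]**2).sum(1),rcond=None)[0][:2],1))
    k=(f["z_map"]>0)&(D<20)&(P[...,2]>25)&(P[...,2]<X[2]-16); print(" stud",k.sum(),P[k].mean(0).round(1) if k.any() else "")
    v,u=np.where(D<30); v0,u0=int(np.median(v)),int(np.median(u)); v0-=20
    ims.append(cv2.resize(f["img"][v0-50:v0+50,u0-65:u0+65],(400,308),interpolation=cv2.INTER_CUBIC))
save(sys.argv[1],np.hstack(ims)); print(X.round(1))
E
python3 c.py c1.png
```

```text
scene 417 [544.7  91.8  90.7] [612.9 149.4 146.2] fit [582.3 125.4]
 stud 101 [583.2 126.9  49.9]
side 198 [546.  112.2  91.8] [600.  162.6 133.7] fit [579.4 134.9]
 stud 79 [580.6 132.7  47. ]
[582.9 129.9 101.7]
```

View pics/c1.png

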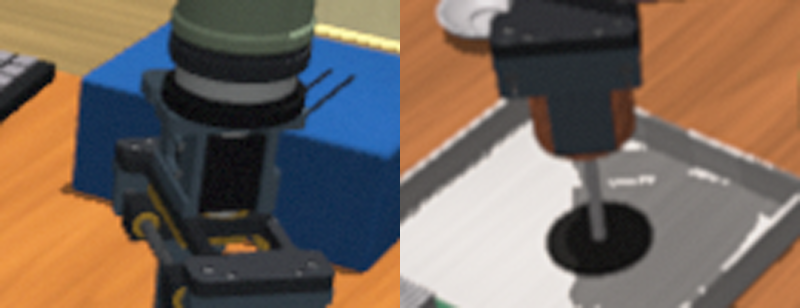

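In the side view (right) the ring is held level with the stud directly beneath its bore. The scene crop (left) is off-centre and shows nothing useful. The numbers agree with a centred ring to within about 3 mm, against 9 mm of clearance, so I'm lowering it.

Call:
move_arm(plan=[{"x": 0, "y": 0, "z": 10, "rx": 0, "ry": 0, "rz": 0}, {"x": 0, "y": 0, "z": 10, "rx": 0, "ry": 0, "rz": 0}, {"x": 0, "y": 0, "z": 10, "rx": 0, "ry": 0, "rz": 0}, {"x": 0, "y": 0, "z": 10, "rx": 0, "ry": 0, "rz": 0}, {"x": 0, "y": 0, "z": 10, "rx": 0, "ry": 0, "rz": 0}, {"x": 0, "y": 0, "z": 10, "rx": 0, "ry": 0, "rz": 0}, {"x": 0, "y": 0, "z": 10, "rx": 0, "ry": 0, "rz": 0}, {"x": 0, "y": 0, "z": 5, "rx": 0, "ry": 0, "rz": 0}, {"x": 0, "y": 0, "z": 0, "rx": 0, "ry": 0, "rz": 0}, {"x": 0, "y": 0, "z": 0, "rx": 0, "ry": 0, "rz": 0}])

```text
time_s: 8.05
ee_pos: [582.7, 130.0, 26.1]
ee_rot: [180.0, -0.0, 41.4]
force: [-0.3, 0.1, -1.9]
gripper_width: 60.2
gripper_force: 35.0
```

Call:
move_arm(plan=[{"x": 0, "y": 0, "z": 2, "rx": 0, "ry": 0, "rz": 0}, {"x": 0, "y": 0, "z": 2, "rx": 0, "ry": 0, "rz": 0}, {"x": 0, "y": 0, "z": 2, "rx": 0, "ry": 0, "rz": 0}, {"x": 0, "y": 0, "z": 1, "rx": 0, "ry": 0, "rz": 0}, {"x": 0, "y": 0, "z": 0, "rx": 0, "ry": 0, "rz": 0}, {"x": 0, "y": 0, "z": 0, "rx": 0, "ry": 0, "rz": 0}, {"x": 0, "y": 0, "z": 0, "rx": 0, "ry": 0, "rz": 0}])

```text
time_s: 8.75
ee_pos: [582.5, 129.9, 19.0]
ee_rot: [180.0, -0.0, 41.4]
force: [0.1, 0.9, -4.8]
gripper_width: 60.3
gripper_force: 35.0
```

Call:
move_arm(plan=[{"x": 0, "y": 0, "z": 1, "rx": 0, "ry": 0, "rz": 0}, {"x": 0, "y": 0, "z": 0.5, "rx": 0, "ry": 0, "rz": 0}, {"x": 0, "y": 0, "z": 0, "rx": 0, "ry": 0, "rz": 0}, {"x": 0, "y": 0, "z": 0, "rx": 0, "ry": 0, "rz": 0}])

```text
time_s: 9.15
ee_pos: [582.6, 129.9, 17.9]
ee_rot: [180.0, -0.0, 41.4]
force: [-1.2, -0.1, 1.8]
gripper_width: 59.7
gripper_force: 35.0
```

The force has changed sign, so the ring is resting on the pad. I'm releasing it.

Call:
move_arm(plan=[{"x": 0, "y": 0, "z": 0, "rx": 0, "ry": 0, "rz": 0}, {"x": 0, "y": 0, "z": 0, "rx": 0, "ry": 0, "rz": 0}, {"x": 0, "y": 0, "z": 0, "rx": 0, "ry": 0, "rz": 0}, {"x": 0, "y": 0, "z": 0, "rx": 0, "ry": 0, "rz": 0}, {"x": 0, "y": 0, "z": 0, "rx": 0, "ry": 0, "rz": 0}, {"x": 0, "y": 0, "z": 0, "rx": 0, "ry": 0, "rz": 0}, {"x": 0, "y": 0, "z": 0, "rx": 0, "ry": 0, "rz": 0}, {"x": 0, "y": 0, "z": 0, "rx": 0, "ry": 0, "rz": 0}], grip=1)

```text
time_s: 9.95
ee_pos: [582.5, 129.9, 17.4]
ee_rot: [180.0, 0.0, 41.4]
force: [0.8, 0.3, -0.4]
gripper_width: 91.3
gripper_force: 0.0
```

Call:
move_arm(plan=[{"x": 0, "y": 0, "z": -10, "rx": 0, "ry": 0, "rz": 0}, {"x": 0, "y": 0, "z": -20, "rx": 0, "ry": 0, "rz": 0}, {"x": 0, "y": 0, "z": -30, "rx": 0, "ry": 0, "rz": 0}, {"x": 0, "y": 0, "z": -30, "rx": 0, "ry": 0, "rz": 0}, {"x": 0, "y": 0, "z": -30, "rx": 0, "ry": 0, "rz": 0}, {"x": -20, "y": 0, "z": -10, "rx": 0, "ry": 0, "rz": 0}, {"x": -35, "y": 0, "z": 0, "rx": 0, "ry": 0, "rz": 0}, {"x": -25, "y": 0, "z": 0, "rx": 0, "ry": 0, "rz": 0}, {"x": 0, "y": 0, "z": 0, "rx": 0, "ry": 0, "rz": 0}, {"x": 0, "y": 0, "z": 0, "rx": 0, "ry": 0, "rz": 0}])

```text
time_s: 10.95
ee_pos: [522.9, 77.1, 148.4]
ee_rot: [179.9, -0.1, 41.3]
force: [0.1, -1.0, -0.6]
gripper_width: 91.2
gripper_force: 0.0
```

```bash
python3 w.py w3.png; python3 - <<'E'
from h import *
f=grab_frame("scene");P=pts(f)
for m in masks_of("scene","small_transformer"):
    q=P[m["pixels"]&(f["z_map"]>0)]; q=q[abs(q[:,2]-26)<3]; print(m["p"],((q.max(0)+q.min(0))/2).round(1) if len(q) else "")
d=np.load("w.npz");P=d["P"];q=P[(d["z"]>0)&(np.hypot(P[...,0]-582,P[...,1]-130)<29)&(np.hypot(P[...,0]-582,P[...,1]-130)>15)&(P[...,2]>48)&(P[...,2]<58)]
print(len(q),np.linalg.lstsq(np.c_[q[:,:2]-[582,130],np.ones(len(q))],q[:,2],rcond=None)[0])
E
```

```text
[522.9  77.1 148.4] [ 1.7994e+02 -1.1000e-01  4.1310e+01]
0.96 [319. 116.  94. 103.] [582.4 129.8  54.9] [59.2 59.6  5.4] [238. 159.  82.]
0.66 [413. 332.  49.  91.] [508.3 -42.1  47.4] [34.6 50.   4.9] [ 3. 44. 16.]
0.57 [334. 380.  69.  40.] [434.1 -21.2  46.8] [34.1 37.   5.6] [89. 37. 50.]
0.69 [ 481.3 -334.1   25.9]
4929 [ 6.48086402e-04 -7.46393504e-04  5.43722433e+01]
```

View pics/w3.png

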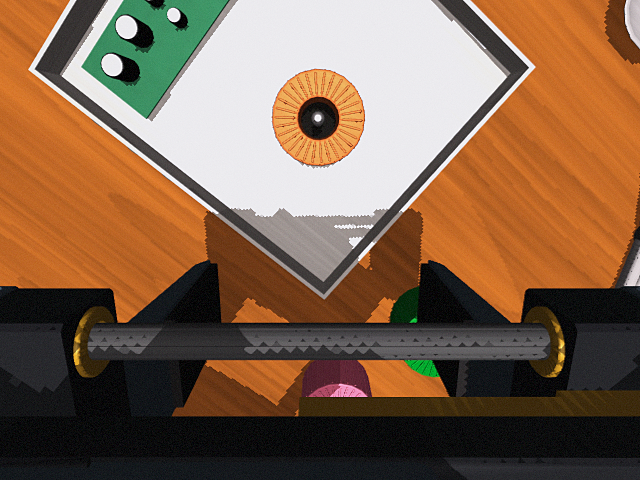

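The ring is centred on the stud at pixel (318,117). It lies flat, with its top at about 54 mm against the expected 53 mm. The gripper is clear and the small ring has not moved.

```bash
python3 -c "from workcell import job_done; print(job_done())"
```

```text
the job is handed in; nothing more can be done
None
```

The larger copper transformer lies flat on the pad around the stud, released with the gripper clear; the small one has not moved, and the job is handed in (no verdict was returned).

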